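Swing the filler spout over the blue cup and start the fill

TASK

Push the red-tipped handle of the swivel filler round gently with a fingertip, without gripping it, until the spout's outlet is over the middle of the blue cup; only then press the green start button right down and let it come up again. Leave the cups, the bottle and the tape standing where they are, and finish clear of everything.

Things in the scene. Friction and masses are not known exactly. Their poses are not given: they have to be found in the camera images.
- filler: Swivel filler fixed to the worktop: round flange 110 mm across, column 36 mm across, and on top a swinging head (hub 52 mm across, its top 151 mm above the worktop). Origin: on the swivel axis (vertical) at worktop height. Three black pads (84 mm across, 4 mm high) lie round it, each centred 170 mm from the axis, at bearings -0.65, +0.65 and +1.3 rad from the filler's own x axis; one cup stands on each.
- swing (a joint): Angle of the swinging head about the swivel axis, rad, counter-clockwise seen from above, -1.65 to 1.65 (stops); at 0 the spout points along the filler's own x axis. Stiff enough to stay where it is left: it takes about 2.5 N at push_spot to move it, more or less, and it does not spring back or coast.
- spout_outlet (a point): Centre of the outlet's lower face (black nozzle, 18 mm across) at the end of the spout, 170 mm from the axis, 98 mm above the worktop, 9 mm or more above the cup rims. The spout is a level steel pipe, 16 mm thick, its middle 122 mm above the worktop.
- push_spot (a point): Point on the middle of the push handle, 105 mm from the axis, 122 mm above the worktop. The handle is a level round steel bar, 14 mm thick, that sticks out from the hub exactly opposite the spout and ends in a red ball (28 mm across, its centre 136 mm from the axis). Under it lie only the flange and flat things, none over 25 mm high.
- cup_blue: Blue open cup, 66 mm across the rim, 85 mm high, standing on one of the pads. Origin: centre of its underside. Loose.
- cup_orange: Orange open cup, same size. Origin: centre of its underside. Loose.
- cup_white: White open cup on a pad (another white cup stands far off at the back right of the worktop and has no part in this), 66 mm across the rim, 89 mm high. Origin: centre of its underside. Loose.
- start (a joint): Travel of the green start button, m: 0 up, 0.006 fully down; springs back. About 5 N presses it fully.
- start_top (a point): Centre of the top of the green start button (32 mm across) when up; it presses straight down. It sits in a grey housing fixed to the worktop.
- green_cap: Slim tinted bottle with a green cap, 40 mm across, 166 mm high, standing left of the filler. Origin: centre of its underside. Loose.
- tape_a: Roll of brown tape lying flat, 92 mm across, 48 mm high, behind the start button. Origin: centre of its underside. Loose.
Not all that is in view belongs to the job. Several things have the shape of the cup_blue; the one meant has the colours described above.

How it is judged (in metres and radians):
On the way, in this order (a step that is already met when the one before it is completed fails the run):
1. the spout's outlet is over the middle of the blue cup (horizontal distance between spout_outlet and cup_blue below 0.02 m), for 0.3 s.
2. the start button is pressed right down with the spout over the blue cup (horizontal distance between spout_outlet and cup_blue below 0.02 m and value of joint start above 0.0045 m), for 0.1 s.
At the end, for the whole second after the job is handed in: The outlet is within 20 mm (horizontally) of the blue cup's centre line and the head is still; the start button has been pressed at least 4.5 mm with the spout there and is up again; the cups, the green-capped bottle and the tape roll stand within 15 mm of where they started (horizontal distance between spout_outlet and cup_blue below 0.02 m and value of joint start below 0.002 m and velocity of joint swing between -0.05 and 0.05 rad/s and distance of each of cup_blue, cup_orange, cup_white, green_cap, tape_a from where it was at the start of the episode below 0.015 m and angle between each of cup_blue, cup_orange, cup_white, green_cap, tape_a's own z axis and vertical below 0.15 rad); the robot touches nothing.
It fails at once if the start button is pressed while the spout is not over the blue cup (value of joint start above 0.003 m and not (horizontal distance between spout_outlet and cup_blue below 0.02 m)).
It fails at once if the filler is gripped or pushed hard with the fingers (over 20 N) (contact force between the fingers and filler above 20 N).
It fails at once if a cup is moved more than 15 mm, lifted or tipped (distance of any of cup_blue, cup_orange, cup_white from where it was at the start of the episode above 0.015 m or angle between any of cup_blue, cup_orange, cup_white's own z axis and vertical above 0.3 rad).
It fails at once if the green-capped bottle or the tape roll is moved more than 15 mm, lifted or tipped (distance of any of green_cap, tape_a from where it was at the start of the episode above 0.015 m or angle between any of green_cap, tape_a's own z axis and vertical above 0.3 rad).
It also fails if it takes over 54 s, if anything falls off the work surface, if the arm or the gripper's body presses on something with over 40 N, if the wrist force passes 120 N, or if a joint passes its speed limit or range.

ROBOT

A 6-joint arm with a two-finger parallel gripper is mounted at the origin on a cart in front of the work surface, level with it; the furniture and walls round the work are solid. World frame = base frame: x ahead of the robot, y to its left, z up, the work surface at z = 0. Lengths are in mm, angles in degrees, forces in N, time in s.
With the tool pointing down it reaches from about 300 to 875 mm from the base axis. Payload 4.2 kg.
Tool frame: the origin (TCP) lies midway between the tips of the shut fingers; the grasp point (between the pads) lies 19 mm behind it; z points along the fingers, y is the direction in which the jaws open and shut (so a half turn about z gives the same grasp; the last joint's range is limited). The gripper opens to 85 mm and grips with 20 to 120 N. Pads are 22 mm wide; open, the fingers measure 114 mm over their backs; the gripper's body (76 mm by 85 mm) begins 54 mm behind the grasp point. The pads swing forward as they close: fully open they stand 13 mm farther back than shut.
Start: joints at [-68.755, 18.312, 89.639, -0, 72.044, -1.146], TCP at [219.038, -531.661, 231.338] pointing down, gripper open.
Joint ranges: [-177.97, 177.97], [-48.28, 115.42], [12.27, 149.76], [-77.06, 257.06], [2.81, 150.46], [-146.56, 146.56]. Speed limits (degrees/s): [147.25, 147.25, 180, 180, 180, 180].

INTERFACE

Orientations are given as [roll, pitch, yaw] about the fixed x, y, z axes, in that order (R = Rz(yaw) Ry(pitch) Rx(roll)).
In Python, from cell import robot gives the robot as it stands. The module is installed in compiled form; this text tells all that it offers.
- The arm moves only by the tool play_rows, never from a script. Its argument "steps" is a list of rows, each an object of numbers: "dx", "dy", "dz": the shift along the tool's x, y, z in mm; "spin": the turn about the tool's z in degrees; "gripper": the opening, from 0 (shut) to 1 (fully open). In form: [{"dx": .., "dy": .., "dz": .., "spin": .., "gripper": ..}, ...]. A call has 1 to 8 rows; each row shifts and turns the pose as measured when the row begins, along the tool's axes as they then stand; what a row does not reach is not made up. A row lasts 1/8 s, in which the tool goes at most 62.5 mm and 10.7 degrees, less where a joint would pass 70% of its speed; a pose out of reach is approached as far as the arm can. A call with a gripper value outside its range is refused whole. The fingers move at their own pace and stop on an object; "newtons" is the grip in N (left out, the last holds). Time passes only in rows, so rows that do not move let the fingers close. It gives the time, the measured TCP pose, the force and the opening at its end, in the units of the state.
- robot.sense(): the state, without advancing time (a new reading comes with each control period).
- robot.grab_frame(name): name is "side" or "top"; returns a dict with "pixels" (400x640x3 uint8, red, green, blue), "depth" (400x640 float32, mm along the optical axis (not along the pixel's ray), 0 where there is no reading), "camera_matrix" (3x3 intrinsics, pixels), "k1" (the pictures are not rectified: a ray, as slopes to the right and down, at radius r is drawn at 1 + k1 r^2 times it, then the intrinsics apply), "position" and "orientation" of the camera in the world. Camera axes: x right, y up, looking along -z (the intrinsics and any distortion apply to the point x, -y, -z); pixel columns grow to the right and rows downward; lengths in mm; the calibration is good to about 2 mm. A picture is of the moment at which its call begins.
- robot.finish_job(): hands the job in, once; it reports no verdict.
The state is a dict: "t": time; "joint_positions": joint angles; "joint_velocities": joint speeds; "joint_efforts": joint torques, N m; "ee_pos": TCP position; "tool_rot": TCP orientation; "contact_force": force on the tool from outside, world axes, zero at the start; "wrist_torque": the same for the moment, N m; "grip_width": opening from 0.0 (shut) to 1.0 (fully open).
Only numpy, scipy, OpenCV 4.12 (cv2) and the standard library are available. Lean on these libraries where they do the work, as an engineer would, in place of code of your own. Each camera call takes 0.05 s, during which the arm holds its last target.

## Working session

There is one attempt and no reset: what is moved stays moved. The work goes in short steps, Python scripts to look and compute and a tool call to move; the robot and the scene stay as the last step left them, time stands still between calls to the robot, and variables do not carry over. Pictures are saved under pics/ and viewed, and the job is handed in when it is done.

Besides the shell and the picture viewer there is one more tool, called after "Emit:" in YAML: its name, and indented under it one key for each argument. play_rows: Moves the arm, as the interface text tells. Its arguments: {"type":"object","properties":{"steps":{"type":"array"},"newtons":{"type":"number"}},"required":["steps"]}

```bash
mkdir -p pics; cat > h.py <<'E'
import numpy as np, cv2
from cell import robot
def save(n,f):
    cv2.imwrite(f'pics/{n}.png',cv2.cvtColor(f['pixels'],cv2.COLOR_RGB2BGR))
E
python3 - <<'E'
from h import *
import pickle
print(robot.sense())
for n in ['side','top']:
    f=robot.grab_frame(n); save(n+'0',f); pickle.dump(f,open(n+'0.pkl','wb'))
    print(n,f['camera_matrix'],f['k1'],f['position'],f['orientation'])
E
```

```text
{'t': 0.0, 'joint_positions': array([-6.87544040e+01,  1.83535529e+01,  8.97061555e+01, -1.51464668e-03,
        7.20430676e+01, -1.14806516e+00]), 'joint_velocities': array([-0.0451836 , -0.0378098 , -0.01250483, -0.06084898,  0.03104691,
       -0.02947046]), 'joint_efforts': array([-1.48105370e-03, -4.15520024e+01, -2.34160763e+01, -1.31688130e-04,
        7.93556945e-03, -5.71445696e-06]), 'ee_pos': array([ 218.86099608, -531.21446084,  230.4647797 ]), 'tool_rot': array([-1.79897216e+02, -6.19500185e-04,  2.23941289e+01]), 'contact_force': array([ 0.10748133, -0.68754741,  0.10644584]), 'wrist_torque': array([0.02806404, 0.05366194, 0.01643461]), 'grip_width': 1.0065829884835322}
side [[492.20779148   0.         316.98584885]
 [  0.         492.20779148 194.21722808]
 [  0.           0.           1.        ]] -0.13567354738398144 [1410.34299585 -874.3324971   605.73438653] [65.70515049  0.20427275 47.05044158]
top [[508.92052626   0.         321.02486264]
 [  0.         508.92052626 193.07671158]
 [  0.           0.           1.        ]] -0.10668173405711989 [ 374.75966658  -79.66566785 1729.8854006 ] [  6.76391922  -0.69397541 -88.51540756]
```

View pics/side0.png

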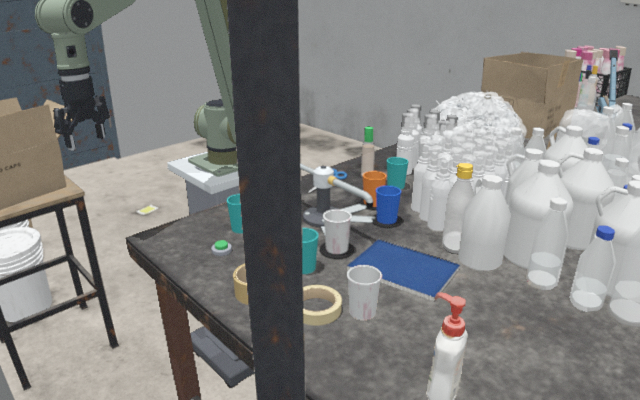

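View pics/top0.png

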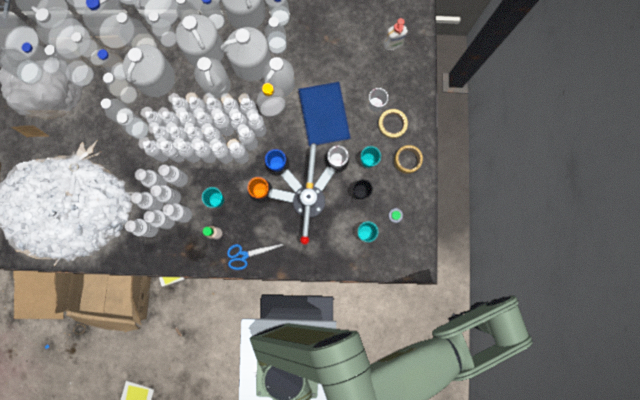

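```bash
cat >> h.py <<'E'
from scipy.spatial.transform import Rotation as R
def ray(f,u,v):
    u=np.atleast_1d(u).astype(float);v=np.atleast_1d(v).astype(float)
    K=f['camera_matrix'];x0=(u-K[0,2])/K[0,0];y0=(v-K[1,2])/K[1,1]
    x,y=x0.copy(),y0.copy()
    for _ in range(30):
        s=1+f['k1']*(x*x+y*y);x,y=x0/s,y0/s
    d=np.stack([x,-y,-np.ones_like(x)],1)
    return R.from_euler('xyz',f['orientation'],degrees=True).apply(d)
def atz(f,u,v,z):
    d=ray(f,u,v);p=np.array(f['position']);t=(z-p[2])/d[:,2];return p+d*t[:,None]
def cloud(f):
    vv,uu=np.mgrid[0:400,0:640]
    d=ray(f,uu.ravel(),vv.ravel())
    P=np.array(f['position'])+d*f['depth'].ravel()[:,None]
    P=P.reshape(400,640,3);P[f['depth']==0]=np.nan;return P
E
python3 - <<'E'
from h import *
import pickle
f=pickle.load(open('top0.pkl','rb'))
P=cloud(f)
for n,(u,v) in dict(hub=(309,198),ball=(305,240),spoutend=(312,148),blue=(275,160),orange=(258,187),white=(337,156),tealB=(371,156),black=(361,189),teal2=(368,232),btn=(396,215),tape=(409,158),bottle=(209,231),table=(340,240)).items():
    print(n,P[v,u].round(0),atz(f,u,v,0).round(0))
im=cv2.cvtColor(f['pixels'],cv2.COLOR_RGB2BGR)[120:270,190:440]
cv2.imwrite('pics/crop0.png',cv2.resize(im,None,fx=3.2,fy=3.2,interpolation=cv2.INTER_CUBIC))
E
```

```text
hub [547. -57. 146.] [[562. -55.   0.]]
ball [416. -48. 132.] [[419. -45.   0.]]
spoutend [709. -61. 131.] [[737. -60.   0.]]
blue [688.  65.  15.] [[691.  66.   0.]]
orange [594. 120.   8.] [[595. 121.   0.]]
white [ 710. -147.    3.] [[ 711. -147.    0.]]
tealB [ 714. -265.    4.] [[ 714. -265.    0.]]
black [ 598. -232.    4.] [[ 598. -232.    0.]]
teal2 [ 452. -259.   -2.] [[ 452. -258.    0.]]
btn [ 510. -350.   24.] [[ 512. -354.    0.]]
tape [ 712. -398.   -4.] [[ 711. -397.    0.]]
bottle [434. 248. 166.] [[440. 283.   0.]]
table [ 422. -164.   -7.] [[ 422. -164.    0.]]
```

View pics/crop0.png

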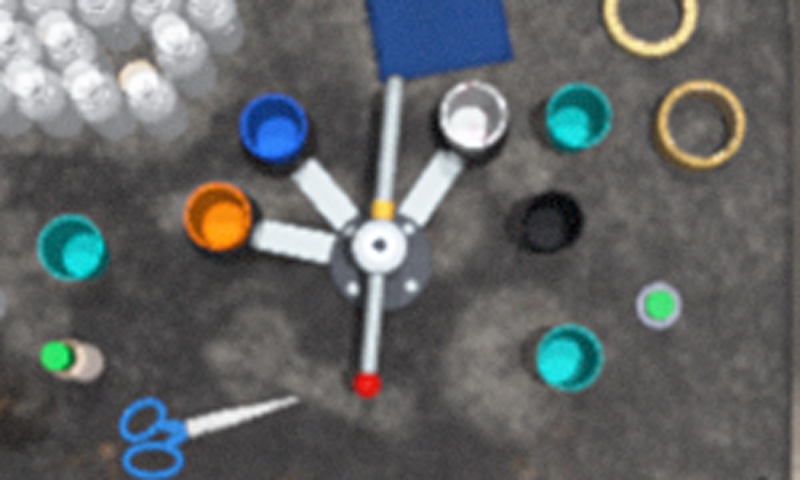

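```bash
python3 - <<'E'
from h import *
import pickle
f=pickle.load(open('top0.pkl','rb'))
P=cloud(f)
def c(x,y,z): return atz(f,190+(x+.5)/3.2-.5,120+(y+.5)/3.2-.5,z)[0]
im=cv2.cvtColor(f['pixels'],cv2.COLOR_RGB2HSV)
def near(x,y,r): 
    m=np.zeros((400,640),np.uint8);cv2.circle(m,(x,y),r,255,-1);return m>0
H,S,V=im[...,0],im[...,1],im[...,2]
for n,u,v,lo,hi,z in [('blue',275,160,105,125,89),('orange',258,187,3,20,89),('btn',396,215,45,80,24),('ball',305,240,0,6,130),('cap',208,231,45,80,166)]:
    m=near(u,v,14)&(H>=lo)&(H<=hi)&(S>120)
    cn,_=cv2.findContours(m.astype(np.uint8),cv2.RETR_EXTERNAL,cv2.CHAIN_APPROX_NONE)
    k=max(cn,key=cv2.contourArea);(a,b),r=cv2.minEnclosingCircle(k)
    print(n,(a,b),r,atz(f,a,b,z)[0].round(1), np.median(P[m][:,2]).round(0))
A=c(380,246,151)
B=dict(blue=c(274,127,89),orange=c(219,216,89),white=c(474,117,93))
print('axis',A)
for n,p in B.items():
    d=p-A;print(n,p.round(1),np.hypot(d[0],d[1]).round(1),np.degrees(np.arctan2(d[1],d[0])).round(1))
for n,q in dict(sp_end=(395,80),ball=(367,385),ballh=(372,345)).items():
    p=c(*q,130);d=p-A;print(n,p.round(1),np.hypot(d[0],d[1]).round(1),np.degrees(np.arctan2(d[1],d[0])).round(1))
print('btn',c(659,305,24),'teal2',c(569,357,89),'black',c(551,222,60), 'hubz',P[196:200,307:311,2])
# heights
for n,u,v,r in [('btn',396,215,10),('black',361,189,14),('teal2',368,232,16),('tape',409,158,16)]:
    m=near(u,v,r);print(n,np.nanpercentile(P[m][:,2],[50,90,97]))
# axis est via pads: lsq with cups
E
```

```text
blue (275.0, 160.0) 11.401854515075684 [674.7  58.9  89. ] nan
orange (258.0, 187.40625) 11.157050132751465 [582.8 110.9  89. ] 16.0
btn (395.5714416503906, 214.89285278320312) 4.146795272827148 [ 510.4 -348.4   24. ] nan
ball (304.4756164550781, 239.89024353027344) 4.611236572265625 [415.9 -46.1 130. ] nan
cap (207.5, 231.0) 4.924529075622559 [433.6 252.4 166. ] 164.0
axis [550.53727386 -54.84034133 151.        ]
blue [676.9  58.1  89. ] 169.5 41.8
orange [583.6 110.6  89. ] 168.7 78.7
white [ 692.2 -146.1   93. ] 168.5 -32.8
sp_end [720.5 -64.7 130. ] 170.2 -3.3
ball [415.6 -45.7 130. ] 135.2 176.1
ballh [454.9 -49.5 130. ] 95.8 176.8
btn [ 510.11145742 -348.44863817   24.        ] teal2 [ 450.03957351 -247.52374627   89.        ] black [ 590.47790611 -229.60243665   60.        ] hubz [[144.02349013 149.58864976 145.08102529 155.7679295 ]
 [148.43935857 146.60573987 148.16536597 152.66254911]
 [150.26828867 154.14843876 145.71684553 145.6900867 ]
 [144.15664757 148.91033612 144.67393389 151.86385927]]
btn [ 4.27876151 18.51617708 23.67274156]
black [ 1.83828456 77.99357535 85.42005175]
teal2 [ 1.13137113 62.95079447 83.94371846]
tape [ 2.18815418 46.46721728 50.59530479]
```

Emit:
play_rows:
  steps:
    - {"spin": 8.6,"gripper": 0}
    - {"spin": 8.6,"gripper": 0}
    - {"spin": 8.7,"gripper": 0}
    - {"dx": 14,"dy": -39,"gripper": 0}
    - {"dx": 14,"dy": -39,"gripper": 0}
    - {"dx": 14,"dy": -39,"gripper": 0}
    - {"dx": 14,"dy": -39,"gripper": 0}
    - {"dx": 14,"dy": -39,"gripper": 0}
  newtons: 20

```text
invalid input
```

Emit:
play_rows:
  steps:
    - {"dx": 0,"dy": 0,"dz": 0,"spin": 8.6,"gripper": 0}
    - {"dx": 0,"dy": 0,"dz": 0,"spin": 8.6,"gripper": 0}
    - {"dx": 0,"dy": 0,"dz": 0,"spin": 8.7,"gripper": 0}
    - {"dx": 14,"dy": -39,"dz": 0,"spin": 0,"gripper": 0}
    - {"dx": 14,"dy": -39,"dz": 0,"spin": 0,"gripper": 0}
    - {"dx": 14,"dy": -39,"dz": 0,"spin": 0,"gripper": 0}
    - {"dx": 14,"dy": -39,"dz": 0,"spin": 0,"gripper": 0}
    - {"dx": 14,"dy": -39,"dz": 0,"spin": 0,"gripper": 0}
  newtons: 20

```text
t: 1.1
ee_pos: [304.1, -337.4, 227.0]
tool_rot: [-179.5, 0.3, -4.7]
contact_force: [0.1, 0.1, -0.0]
grip_width: 0.0
```

Emit:
play_rows:
  steps:
    - {"dx": 14,"dy": -44,"dz": -1,"spin": 0,"gripper": 0}
    - {"dx": 14,"dy": -44,"dz": -1,"spin": 0,"gripper": 0}
    - {"dx": 14,"dy": -44,"dz": -1,"spin": 0,"gripper": 0}
    - {"dx": 14,"dy": -44,"dz": -1,"spin": 0,"gripper": 0}
    - {"dx": 14,"dy": -44,"dz": -1,"spin": 0,"gripper": 0}
    - {"dx": 14,"dy": -44,"dz": -1,"spin": 0,"gripper": 0}
    - {"dx": 14,"dy": -44,"dz": -1,"spin": 0,"gripper": 0}
    - {"dx": 14,"dy": -44,"dz": -1,"spin": 0,"gripper": 0}

```text
t: 2.1
ee_pos: [446.5, 16.0, 236.1]
tool_rot: [-179.5, 0.4, -4.8]
contact_force: [0.5, -0.5, -0.0]
grip_width: 0.001
```

Emit:
play_rows:
  steps:
    - {"dx": 0,"dy": 0,"dz": 0,"spin": 0,"gripper": 0}
    - {"dx": 0,"dy": 0,"dz": 26,"spin": 0,"gripper": 0}
    - {"dx": 0,"dy": 0,"dz": 26,"spin": 0,"gripper": 0}
    - {"dx": 0,"dy": 0,"dz": 26,"spin": 0,"gripper": 0}
    - {"dx": 0,"dy": 0,"dz": 26,"spin": 0,"gripper": 0}
    - {"dx": 0,"dy": 0,"dz": 24,"spin": 0,"gripper": 0}
    - {"dx": 0,"dy": 0,"dz": 0,"spin": 0,"gripper": 0}

```text
t: 2.98
ee_pos: [443.4, 15.2, 103.6]
tool_rot: [-179.6, 0.6, -4.6]
contact_force: [0.3, -0.5, -0.1]
grip_width: -0.001
```

```bash
python3 - <<'E'
from h import *
s=robot.sense();print(s['t'],s['ee_pos'],s['tool_rot'],s['contact_force'])
f=robot.grab_frame('top');im=cv2.cvtColor(f['pixels'],cv2.COLOR_RGB2BGR)[120:270,190:440]
cv2.imwrite('pics/c1.png',cv2.resize(im,None,fx=3.2,fy=3.2,interpolation=cv2.INTER_CUBIC))
f=robot.grab_frame('side');im=cv2.cvtColor(f['pixels'],cv2.COLOR_RGB2BGR)[100:270,190:440]
cv2.imwrite('pics/s1.png',cv2.resize(im,None,fx=3.2,fy=3.2,interpolation=cv2.INTER_CUBIC))
E
```

```text
2.975 [443.41345669  15.20102932 103.58403809] [-179.63400413    0.55310138   -4.64225397] [ 0.31452682 -0.45400783 -0.13147374]
```

View pics/c1.png

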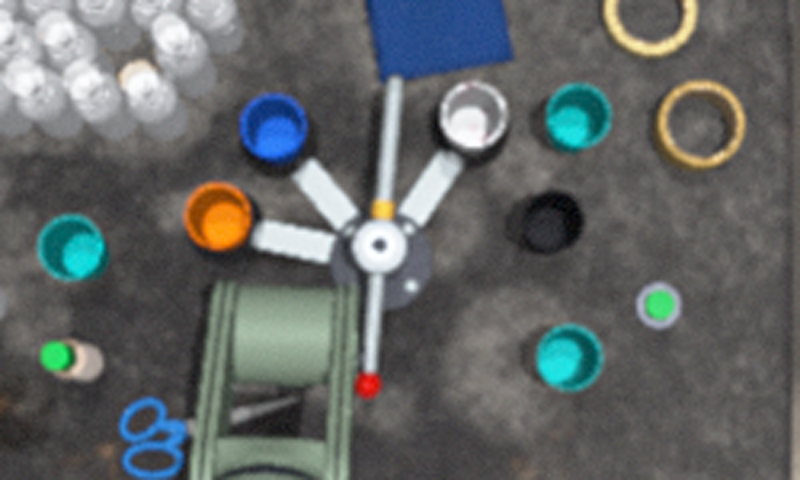

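View pics/s1.png

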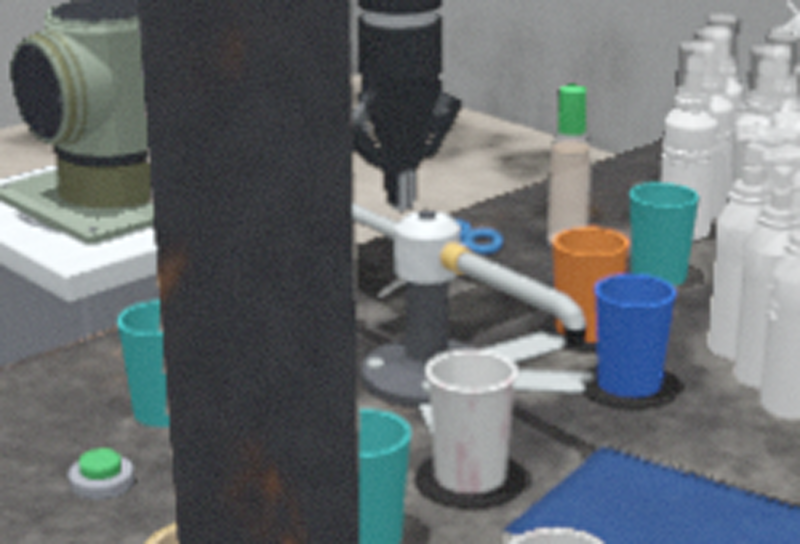

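Emit:
play_rows:
  steps:
    - {"dx": 3,"dy": 12,"dz": 0,"spin": 0,"gripper": 0}
    - {"dx": 3,"dy": 12,"dz": 0,"spin": 0,"gripper": 0}
    - {"dx": 2,"dy": 8,"dz": 0,"spin": 0,"gripper": 0}
    - {"dx": 0,"dy": 4,"dz": 0,"spin": 0,"gripper": 0}
    - {"dx": 0,"dy": 3,"dz": 0,"spin": 0,"gripper": 0}
    - {"dx": 0,"dy": 3,"dz": 0,"spin": 0,"gripper": 0}
    - {"dx": 0,"dy": 3,"dz": 0,"spin": 0,"gripper": 0}

```text
t: 3.95
ee_pos: [451.9, -33.2, 107.9]
tool_rot: [-179.5, -0.1, -4.7]
contact_force: [-0.1, 2.1, 0.3]
grip_width: 0.002
```

Emit:
play_rows:
  steps:
    - {"dx": -1,"dy": 5,"dz": 0.5,"spin": -3,"gripper": 0}
    - {"dx": -1,"dy": 5,"dz": 0.5,"spin": -3,"gripper": 0}
    - {"dx": -1,"dy": 5,"dz": 0.5,"spin": -3,"gripper": 0}
    - {"dx": -1,"dy": 5,"dz": 0.5,"spin": -3,"gripper": 0}
    - {"dx": -1,"dy": 5,"dz": 0.5,"spin": -3,"gripper": 0}
    - {"dx": -1,"dy": 5,"dz": 0.5,"spin": -3,"gripper": 0}

```text
t: 4.7
ee_pos: [447.8, -61.5, 105.6]
tool_rot: [-179.3, -0.4, 13.9]
contact_force: [0.2, 2.0, 1.7]
grip_width: -0.004
```

```bash
cat > look.py <<'E'
from h import *
import sys
n=sys.argv[1]
s=robot.sense();print(s['t'],s['ee_pos'].round(1),s['tool_rot'].round(1),s['contact_force'].round(2),s['joint_positions'].round(0))
f=robot.grab_frame('top');im=cv2.cvtColor(f['pixels'],cv2.COLOR_RGB2BGR)[120:270,190:440]
cv2.imwrite(f'pics/c{n}.png',cv2.resize(im,None,fx=3.2,fy=3.2,interpolation=cv2.INTER_CUBIC))
E
python3 look.py 2
```

```text
4.7 [447.8 -61.5 105.6] [-179.3   -0.4   13.9] [0.25 2.03 1.66] [-10.  15. 116.   1.  50.  66.]
```

View pics/c2.png

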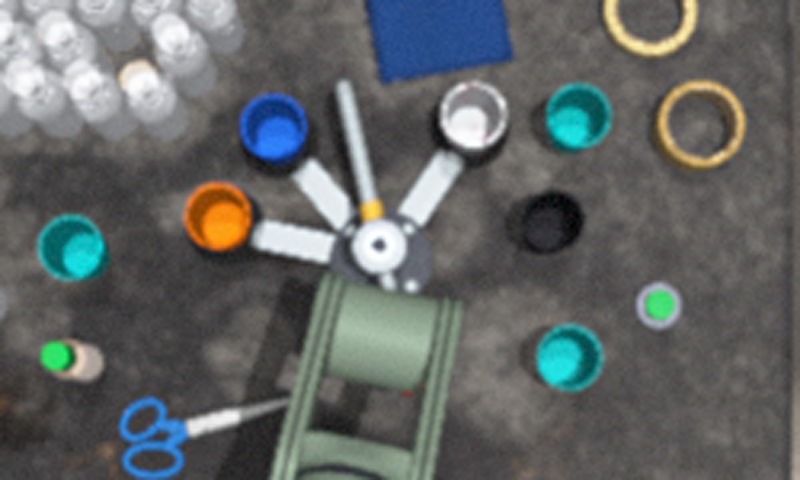

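Emit:
play_rows:
  steps:
    - {"dx": -0.5,"dy": 5,"dz": 0.3,"spin": -3,"gripper": 0}
    - {"dx": -0.5,"dy": 5,"dz": 0.3,"spin": -3,"gripper": 0}
    - {"dx": -0.5,"dy": 5,"dz": 0.3,"spin": -3,"gripper": 0}
    - {"dx": -0.5,"dy": 5,"dz": 0.3,"spin": -3,"gripper": 0}
    - {"dx": -0.5,"dy": 5,"dz": 0.3,"spin": -3,"gripper": 0}
    - {"dx": -0.5,"dy": 5,"dz": 0.3,"spin": -3,"gripper": 0}
    - {"dx": -0.5,"dy": 5,"dz": 0.3,"spin": -3,"gripper": 0}
    - {"dx": 0,"dy": 3,"dz": 0.3,"spin": -3,"gripper": 0}

```text
t: 5.75
ee_pos: [454.7, -95.4, 102.0]
tool_rot: [-178.9, -0.2, 38.5]
contact_force: [-2.4, 1.2, 1.4]
grip_width: 0.003
```

```bash
cat >> look.py <<'E'
A=np.array([550.5,-54.8])
# pipe pixels: bright low-sat points at z~105-140 between 60..165 mm
hsv=cv2.cvtColor(f['pixels'],cv2.COLOR_RGB2HSV)
vv,uu=np.mgrid[120:215,255:330]
Q=atz(f,uu.ravel(),vv.ravel(),128)[:,:2]-A
D=cloud(f)[vv.ravel(),uu.ravel()]
r=np.hypot(Q[:,0],Q[:,1]);b=np.degrees(np.arctan2(Q[:,1],Q[:,0]))
ok=(r>60)&(r<165)&(D[:,2]>105)&(D[:,2]<150)&(b>-30)&(b<70)
h,e=np.histogram(b[ok],bins=np.arange(-30,71,2));k=e[h.argmax()]+1
sel=ok&(abs(b-k)<8)
print('spout bearing',np.median(b[sel]).round(2),b[sel].mean().round(2),sel.sum())
E
python3 look.py 3
```

```text
5.75 [454.7 -95.4 102. ] [-178.9   -0.2   38.5] [-2.44  1.19  1.43] [-14.  16. 114.   1.  51.  37.]
spout bearing 33.09 33.09 160
```

View pics/c3.png

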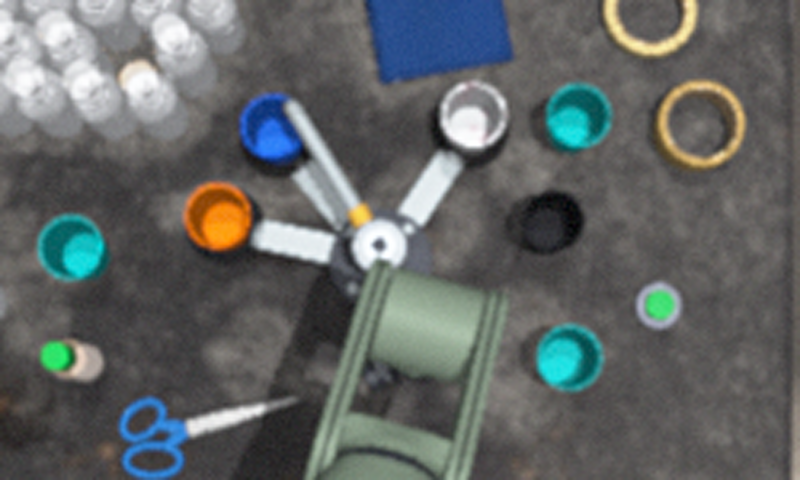

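Emit:
play_rows:
  steps:
    - {"dx": 0,"dy": 5,"dz": -0.5,"spin": -1,"gripper": 0}
    - {"dx": 0,"dy": 5,"dz": -0.5,"spin": -1,"gripper": 0}
    - {"dx": 0,"dy": 4,"dz": -0.5,"spin": -1,"gripper": 0}

```text
t: 6.18
ee_pos: [461.3, -106.3, 102.1]
tool_rot: [-178.6, 0.0, 41.7]
contact_force: [-2.5, 1.5, -1.5]
grip_width: -0.004
```

```bash
python3 look.py 4
```

```text
6.175 [ 461.3 -106.3  102.1] [-178.6    0.    41.7] [-2.53  1.46 -1.51] [-15.  17. 113.   1.  51.  33.]
spout bearing 40.34 40.29 164
```

View pics/c4.png

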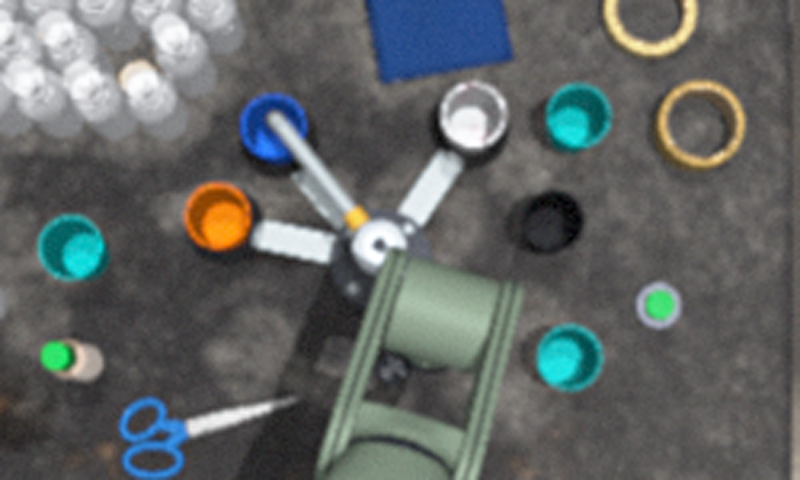

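Emit:
play_rows:
  steps:
    - {"dx": 0,"dy": 3,"dz": 0,"spin": 0,"gripper": 0}
    - {"dx": 0,"dy": 0,"dz": 0,"spin": 0,"gripper": 0}
    - {"dx": 0,"dy": 0,"dz": 0,"spin": 0,"gripper": 0}

```text
t: 6.6
ee_pos: [464.4, -109.5, 102.2]
tool_rot: [-178.7, -0.0, 41.7]
contact_force: [-2.3, 0.6, -0.0]
grip_width: -0.001
```

```bash
python3 look.py 5
```

```text
6.6 [ 464.4 -109.5  102.2] [-178.7   -0.    41.7] [-2.33  0.65 -0.03] [-15.  17. 112.   1.  52.  33.]
spout bearing 42.74 42.76 163
```

Emit:
play_rows:
  steps:
    - {"dx": 0,"dy": -8,"dz": 0,"spin": 0,"gripper": 0}
    - {"dx": 0,"dy": -12,"dz": 0,"spin": 0,"gripper": 0}
    - {"dx": 0,"dy": -10,"dz": 0,"spin": 0,"gripper": 0}
    - {"dx": 0,"dy": 0,"dz": -25,"spin": 0,"gripper": 0}
    - {"dx": 0,"dy": 0,"dz": -30,"spin": 0,"gripper": 0}
    - {"dx": 0,"dy": 0,"dz": -30,"spin": 0,"gripper": 0}
    - {"dx": 0,"dy": 0,"dz": -20,"spin": 0,"gripper": 0}
    - {"dx": 0,"dy": 0,"dz": 0,"spin": 0,"gripper": 0}

```text
t: 7.65
ee_pos: [444.5, -84.9, 211.9]
tool_rot: [-179.1, -0.3, 41.9]
contact_force: [-0.4, -0.4, -0.5]
grip_width: -0.006
```

```bash
python3 look.py 6
```

```text
7.65 [444.5 -84.9 211.9] [-179.1   -0.3   41.9] [-0.43 -0.42 -0.54] [-13.   8. 106.   1.  66.  35.]
spout bearing 42.74 42.75 161
```

View pics/c6.png

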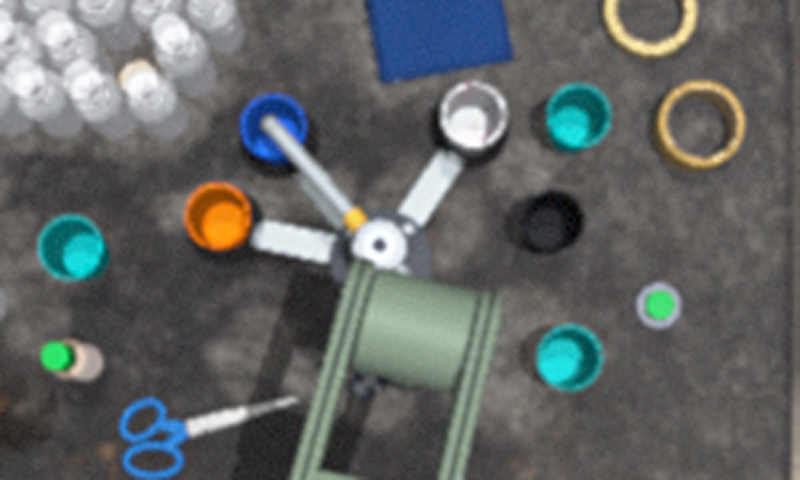

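Emit:
play_rows:
  steps:
    - {"dx": -16,"dy": 30,"dz": 0,"spin": 0,"gripper": 0}
    - {"dx": -16,"dy": 30,"dz": 0,"spin": 0,"gripper": 0}
    - {"dx": -16,"dy": 30,"dz": 0,"spin": 0,"gripper": 0}
    - {"dx": -16,"dy": 30,"dz": 0,"spin": 0,"gripper": 0}
    - {"dx": -16,"dy": 30,"dz": 0,"spin": 0,"gripper": 0}
    - {"dx": -16,"dy": 30,"dz": 0,"spin": 0,"gripper": 0}
    - {"dx": -16,"dy": 29,"dz": 0,"spin": 0,"gripper": 0}
    - {"dx": 0,"dy": 0,"dz": 0,"spin": 0,"gripper": 0}

```text
t: 8.7
ee_pos: [496.5, -317.4, 193.1]
tool_rot: [-177.9, 0.1, 42.0]
contact_force: [0.9, -0.1, -0.2]
grip_width: 0.001
```

```bash
python3 - <<'E'
from h import *
import pickle
a=pickle.load(open('top0.pkl','rb'));b=pickle.load(open('side0.pkl','rb'))
def btn(f,u,v):
    h=cv2.cvtColor(f['pixels'],cv2.COLOR_RGB2HSV);m=np.zeros((400,640),bool);m[v-14:v+14,u-14:u+14]=1
    m&=(h[...,0]>45)&(h[...,0]<80)&(h[...,1]>110)
    ys,xs=np.nonzero(m);return m,xs,ys
m,xs,ys=btn(a,396,215);print('top',xs.mean(),ys.mean(),xs.min(),xs.max(),ys.min(),ys.max(),[atz(a,xs.mean(),ys.mean(),z)[0].round(1) for z in(20,26,30)], np.nanmedian(cloud(a)[m],0))
m,xs,ys=btn(b,221,245);print('side',xs.mean(),ys.mean(),xs.min(),xs.max(),ys.min(),ys.max(),[atz(b,xs.mean(),ys.mean(),z)[0].round(1) for z in(20,26,30)])
C=cloud(b)[m];print(np.nanpercentile(C[:,2],[10,50,90,97]))
f=robot.grab_frame('side');im=cv2.cvtColor(f['pixels'],cv2.COLOR_RGB2BGR)[100:270,190:440]
cv2.imwrite('pics/s7.png',cv2.resize(im,None,fx=3.2,fy=3.2,interpolation=cv2.INTER_CUBIC))
print(robot.sense()['ee_pos'])
E
```

```text
top 395.5833333333333 214.88333333333333 392 399 211 219 [array([ 510.7, -349. ,   20. ]), array([ 510.2, -348.1,   26. ]), array([ 509.9, -347.5,   30. ])] [ 510.51183049 -350.17866882   17.96460152]
side 220.81176470588235 244.43529411764706 215 226 241 248 [array([ 514.4, -355.3,   20. ]), array([ 523.6, -360.6,   26. ]), array([ 529.7, -364.1,   30. ])]
[17.67861642 22.83181379 24.70250996 25.84973209]
[ 496.00523021 -316.0818078   193.09133414]
```

View pics/s7.png

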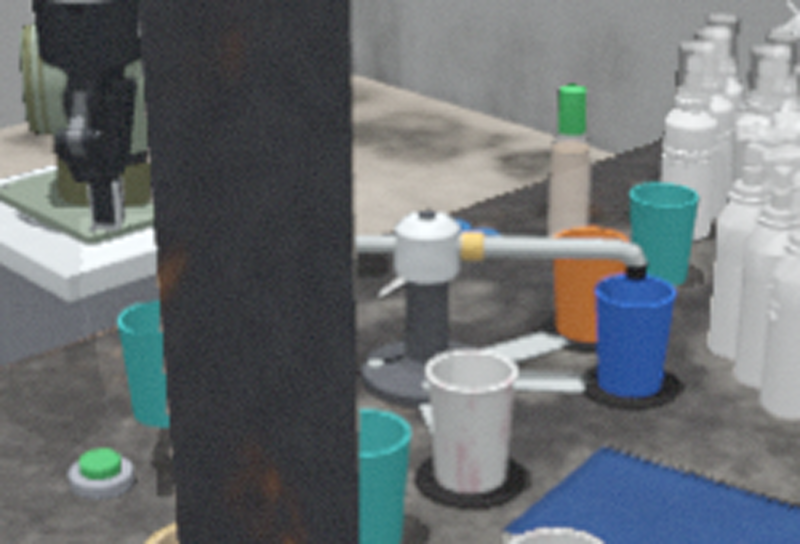

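Emit:
play_rows:
  steps:
    - {"dx": -5,"dy": 17,"dz": 0,"spin": 0,"gripper": 0}
    - {"dx": -5,"dy": 15,"dz": 0,"spin": 0,"gripper": 0}
    - {"dx": 0,"dy": 0,"dz": 0,"spin": 0,"gripper": 0}
    - {"dx": 0,"dy": 0,"dz": 30,"spin": 0,"gripper": 0}
    - {"dx": 0,"dy": 0,"dz": 30,"spin": 0,"gripper": 0}
    - {"dx": 0,"dy": 0,"dz": 30,"spin": 0,"gripper": 0}
    - {"dx": 0,"dy": 0,"dz": 25,"spin": 0,"gripper": 0}
    - {"dx": 0,"dy": 0,"dz": 0,"spin": 0,"gripper": 0}

```text
t: 9.75
ee_pos: [508.4, -342.2, 74.5]
tool_rot: [-177.8, 0.0, 42.2]
contact_force: [-0.7, 0.1, 1.4]
grip_width: 0.001
```

```bash
python3 - <<'E'
from h import *
f=robot.grab_frame('side');im=cv2.cvtColor(f['pixels'],cv2.COLOR_RGB2BGR)[170:270,190:300]
cv2.imwrite('pics/s8.png',cv2.resize(im,None,fx=5,fy=5,interpolation=cv2.INTER_CUBIC))
s=robot.sense();print(s['ee_pos'],s['tool_rot'])
E
```

```text
[ 509.33542313 -342.8651589    75.80208874] [-1.78012628e+02 -3.00511545e-03  4.22286800e+01]
```

View pics/s8.png

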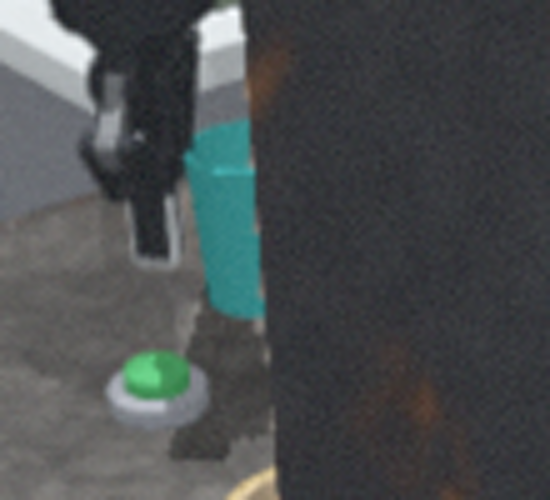

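Emit:
play_rows:
  steps:
    - {"dx": -3,"dy": 5,"dz": 10,"spin": 0,"gripper": 0}
    - {"dx": 0,"dy": 0,"dz": 15,"spin": 0,"gripper": 0}
    - {"dx": 0,"dy": 0,"dz": 13,"spin": 0,"gripper": 0}
    - {"dx": 0,"dy": 0,"dz": 0,"spin": 0,"gripper": 0}

```text
t: 10.3
ee_pos: [511.2, -349.0, 37.9]
tool_rot: [-178.3, -0.1, 42.2]
contact_force: [-0.9, 0.5, -0.8]
grip_width: 0.0
```

Emit:
play_rows:
  steps:
    - {"dx": 0,"dy": 0,"dz": 4,"spin": 0,"gripper": 0}
    - {"dx": 0,"dy": 0,"dz": 4,"spin": 0,"gripper": 0}
    - {"dx": 0,"dy": 0,"dz": 3,"spin": 0,"gripper": 0}
    - {"dx": 0,"dy": 0,"dz": 2,"spin": 0,"gripper": 0}

```text
t: 10.8
ee_pos: [511.5, -349.0, 24.8]
tool_rot: [-178.4, -0.1, 42.2]
contact_force: [0.2, -0.4, 0.4]
grip_width: 0.0
```

Emit:
play_rows:
  steps:
    - {"dx": 0,"dy": 0,"dz": 2,"spin": 0,"gripper": 0}
    - {"dx": 0,"dy": 0,"dz": 2,"spin": 0,"gripper": 0}

```text
t: 11.05
ee_pos: [511.5, -349.0, 21.0]
tool_rot: [-178.4, -0.1, 42.2]
contact_force: [0.3, 0.6, 2.1]
grip_width: -0.002
```

Emit:
play_rows:
  steps:
    - {"dx": 0,"dy": 0,"dz": 2,"spin": 0,"gripper": 0}
    - {"dx": 0,"dy": 0,"dz": 2,"spin": 0,"gripper": 0}

```text
t: 11.3
ee_pos: [511.6, -349.1, 17.5]
tool_rot: [-178.5, -0.1, 42.2]
contact_force: [-1.7, 0.3, 5.2]
grip_width: 0.004
```

Emit:
play_rows:
  steps:
    - {"dx": 0,"dy": 0,"dz": 2,"spin": 0,"gripper": 0}
    - {"dx": 0,"dy": 0,"dz": 1,"spin": 0,"gripper": 0}

```text
t: 11.55
ee_pos: [511.7, -349.1, 16.0]
tool_rot: [-178.5, -0.1, 42.2]
contact_force: [-2.4, 1.0, 12.2]
grip_width: 0.001
```

Emit:
play_rows:
  steps:
    - {"dx": 0,"dy": 0,"dz": 1,"spin": 0,"gripper": 0}
    - {"dx": 0,"dy": 0,"dz": 1,"spin": 0,"gripper": 0}

```text
t: 11.8
ee_pos: [511.6, -349.1, 16.0]
tool_rot: [-178.5, -0.1, 42.2]
contact_force: [-2.3, 1.2, 8.2]
grip_width: 0.001
```

```bash
python3 look.py 9
```

```text
11.8 [ 511.6 -349.1   16. ] [-1.785e+02 -1.000e-01  4.220e+01] [-2.35  1.23  8.22] [-36.  34.  97.   1.  50.  12.]
spout bearing 42.73 42.74 164
```

Pressed to the stop, with the spout unmoved. Now I lift straight up.

Emit:
play_rows:
  steps:
    - {"dx": 0,"dy": 0,"dz": -8,"spin": 0,"gripper": 0}
    - {"dx": 0,"dy": 0,"dz": -15,"spin": 0,"gripper": 0}
    - {"dx": 0,"dy": 0,"dz": -30,"spin": 0,"gripper": 0}
    - {"dx": 0,"dy": 0,"dz": -40,"spin": 0,"gripper": 0}
    - {"dx": 0,"dy": 0,"dz": -40,"spin": 0,"gripper": 0}
    - {"dx": 0,"dy": 0,"dz": -40,"spin": 0,"gripper": 0}
    - {"dx": 0,"dy": 0,"dz": 0,"spin": 0,"gripper": 0}
    - {"dx": 0,"dy": 0,"dz": 0,"spin": 0,"gripper": 0}

```text
t: 12.85
ee_pos: [514.5, -352.7, 196.4]
tool_rot: [-178.6, -0.1, 42.2]
contact_force: [-0.8, 0.4, 0.2]
grip_width: -0.001
```

```bash
python3 look.py 10; python3 - <<'E'
from h import *
f=robot.grab_frame('side');im=cv2.cvtColor(f['pixels'],cv2.COLOR_RGB2BGR)[100:270,190:440]
cv2.imwrite('pics/s10.png',cv2.resize(im,None,fx=3.2,fy=3.2,interpolation=cv2.INTER_CUBIC))
E
```

```text
12.85 [ 514.5 -352.7  196.4] [-1.786e+02 -1.000e-01  4.220e+01] [-0.75  0.35  0.2 ] [-36.  25.  85.   0.  72.  12.]
spout bearing 42.74 42.74 163
```

View pics/c10.png

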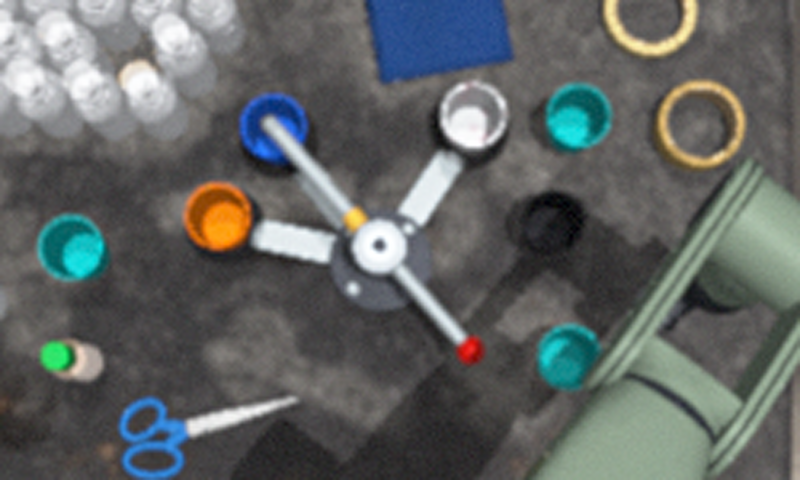

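View pics/s10.png

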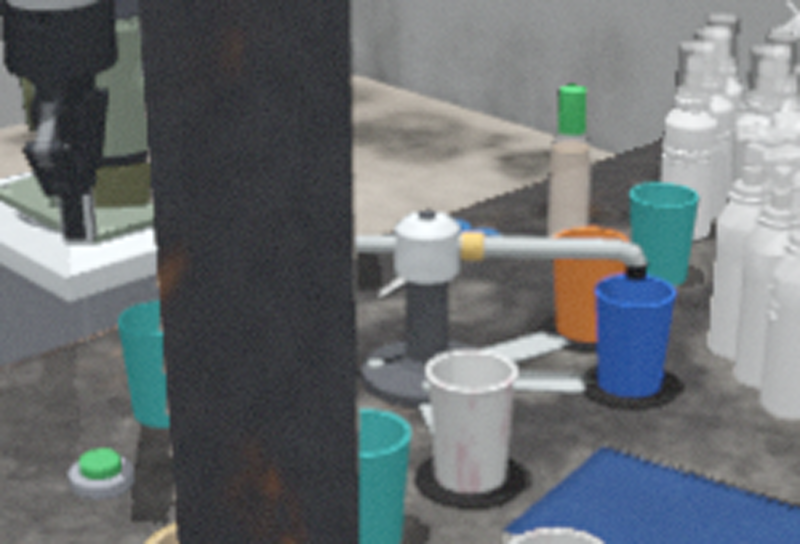

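The top picture shows the spout end at (268,122) inside the blue rim, centred at (274,127). The cups, bottle and tape are at the same pixels as at the start. The side picture shows the nozzle at (635,268) over the blue cup, the button up at (100,463), and the gripper clear.

```bash
python3 -c "
from cell import robot
print(robot.finish_job())"
```

```text
the job is handed in; nothing more can be done
None
```

I swung the spout over the blue cup, pressed the green start button to its stop and released it, then handed the job in at about 13 s. No verdict was reported.

- **Swing:** I pushed the handle round with the shut fingertips. The measured force stayed around 3 N at the readings I took, but I only read it between moves. The spout ended at bearing 42.7° and the blue cup at 41.8°, so the outlet is about 3 mm from the cup's middle. The side picture agrees.
- **Button:** I felt contact at about z = 22 mm and the stop at z = 16 mm with 8–12 N. The spout bearing did not change during or after the press, and the side picture shows the button up again.
- **End state:** In the top view the cups, bottle and tape look unmoved. The gripper finished about 175 mm above the button, touching nothing.
- **Disagreement:** The two cameras placed the button 7–13 mm apart, depending on its height. I used the top view, and the press worked there.

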